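# Snapped test tile into the touch-top scrap bin

## Task

Bin the snapped glaze test tile: press the scrap bin's touch-top lid so that it lets go and springs open, drop the snapped tile in, then bring the lid down and press it until its push-push catch holds it shut by itself. Press gently, only as far as the catch needs, and leave the whole tiles and everything else on the bench where they stand.

Things in the scene. Friction and masses are not known exactly. Their poses are not given: they have to be found in the camera images.
- bin: the scrap bin: bench-top touch-top bin, brushed-steel box 170 deep (x) x 190 wide (y) x 150 mm high, 4 mm walls, open at the top under a black plastic lid; stands fast on the bench. Origin: centre of its underside; z up, -x is its front (the lid's free edge), +x the hinge side. Inside, at the middle of the front wall, sits the catch's housing: 46 mm wide, 35 mm deep, from 88 to 148 mm height
- bin_hinge (a point): middle of the lid's hinge line, which runs along the bin's y axis, 83 mm behind the bin's centre and 154 mm above the bench. Axes as the bin's
- bin_mouth (a point): point in the bin's open mouth, level with the rim (150 mm), 20 mm in front of the bin's centre: free room for dropping things in when the lid stands open. Axes as the bin's
- lid (a joint): angle of the lid, rad: 0 (within 0.01) when its catch holds it shut, negative while pressed deeper, 1.4 fully open. Flat black plate 178 x 200 x 6 mm with 26 mm skirts at front and sides; shut, its top is 177 mm above the bench. A spring with a damper always drives it open: felt at the pressing mark 6 to 7 N near shut, 5 N when open; it swings up in about a second
- lid_press (a point): pressing mark: rubber strip 60 mm wide on the lid's top face, 26 mm behind its free edge, 148 mm from the hinge line, 23 mm above it; moves with the lid (x from free edge to hinge, z out of the top face). The catch under it (push-push): pressed to its stop and let go, a locked lid springs open, an open one stays locked. Ending 3 mm short changes nothing; only reaching the stop is sure
- lid_edge (a point): middle of the lid's free (front) edge, top side, 174 mm from the hinge line; moves with the lid. The hidden stop of the catch is solid and lies 6 to 16 mm below the shut height at the pressing mark, differently in every bin, so it must be felt: pressing slowly takes about 7 N until the stop, where the push rises steeply. Above 22 N the plastic catch breaks
- broken_tile: the snapped test tile: pale bisque with grey-green glaze, a foot 36 x 40 x 9 mm (x, y, z) with a 10 mm thick (x), 40 mm wide (y) upright plate on its middle line, whose top is snapped off on a slant: 62 mm high at its -y edge, 36 mm at its +y edge. Origin: centre of the foot's underside. About 0.055 kg. It stands on the ware board
- tile_a: a whole test tile of the same make (leave it): same foot, upright plate 10 x 40 mm, 75 mm high with a small hole near the top. Origin: centre of its underside
- tile_b: another whole test tile like tile_a (leave it)
- ware_board: flat plywood board 130 x 270 x 12 mm that carries the three tiles in a row; fixed. Origin: centre of its underside
- glaze_jar: white jar with black lid, 72 mm across, 85 mm high, beside the bin (leave it). Origin: centre of its underside
- tool_pot: clear tub 104 mm across full of potter's tools, up to 230 mm high (leave it). Origin: centre of its underside
- slip_bottle: squeeze bottle 42 mm across, 115 mm high (leave it). Origin: centre of its underside
- rib: wooden potter's rib, 6 mm thick, 84 mm across, lying flat (leave it). Origin: centre of its underside
- glaze_brush: glaze brush lying on the bench (leave it). Origin: centre of its underside
There are look-alikes about, which are no part of the job. Leave any orange look-alike of the broken_tile alone.

How it is judged:
On the way, in this order (a step that is already met when the one before it is completed fails the run):
1. the lid has been pressed, let go, and has sprung open (beyond 0.8 rad) (value of joint lid above 0.8 rad), for 0.2 s.
2. the snapped tile lies inside the bin, let go (x of broken_tile in the frame of bin between -0.085 and 0.085 m and y of broken_tile in the frame of bin between -0.095 and 0.095 m and z of broken_tile in the frame of bin below 0.1 m and contact force between the fingers and broken_tile below 0.1 N), for 0.2 s.
At the end, for the whole second after the job is handed in: The snapped tile lies at rest inside the bin (its origin within the walls and less than 100 mm above the bench), and the lid is shut (within -0.02 to 0.04 rad) and held still by its own catch, with nothing pressing on it (value of joint lid between -0.02 and 0.04 rad and velocity of joint lid between -0.05 and 0.05 rad/s and x of broken_tile in the frame of bin between -0.085 and 0.085 m and y of broken_tile in the frame of bin between -0.095 and 0.095 m and z of broken_tile in the frame of bin below 0.1 m and linear speed of broken_tile below 0.05 m/s); the robot touches nothing.
It fails at once if the robot pressed or pulled on the bin or its lid with more than 22 N (contact force between any of the fingers, the arm and bin above 22 N).
It fails at once if a whole tile was shifted by more than 15 mm or knocked over (distance of any of tile_a, tile_b from where it was at the start of the episode above 0.015 m or angle between any of tile_a, tile_b's own z axis and vertical above 0.35 rad).
It fails at once if another thing on the bench was shifted by more than 25 mm or knocked over (distance of any of glaze_jar, tool_pot, slip_bottle, rib, glaze_brush from where it was at the start of the episode above 0.025 m or angle between any of glaze_jar, tool_pot, slip_bottle's own z axis and vertical above 0.5 rad).
It also fails if it takes over 72 s, if anything falls off the work surface, if the arm or the gripper's body presses on something with over 40 N, if the wrist force passes 120 N, or if a joint passes its speed limit or range.

## Robot

A 6-joint arm with a two-finger parallel gripper is mounted at the origin on the work surface. World frame = base frame: x ahead of the robot, y to its left, z up, the work surface at z = 0. Lengths are in m, angles in rad, forces in N, time in s.
With the tool pointing down it reaches from about 0.25 to 0.725 m from the base axis. Payload 4 kg.
Tool frame: the origin (TCP) lies on the mounting face of the last link; the fingertips stand 173 mm ahead of it and the grasp point (between the pads) lies r.grasp_offset ahead of it (r.grasp_offset is the distance from the TCP to the grasp point, in m); z points along the fingers, y is the line along which they close (so a half turn about z gives the same grasp; the last joint's range is limited). The gripper opens to 85 mm and grips with 20 to 120 N. Pads are 22 mm wide; open, the fingers measure 114 mm over their backs; the gripper's body (76 mm by 85 mm) begins 54 mm behind the grasp point. The pads swing forward as they close: fully open they stand 13 mm farther back than shut.
Start: joints at [1.264, 0.241, 0.005, 1.335, 0, 1.571], TCP at [0.151, 0.477, 0.405] pointing down, gripper open.
Joint ranges: [-2.72, 2.72], [-1.05, 1.87], [-1.09, 1.28], [-1.99, 2.15], [-1.42, 1.44], [-3.14, 3.14]. Speed limits (rad/s): [2.79, 2.79, 3.14, 3.14, 3.14, 3.14].

## Interface

Orientations are given as a rotation vector (axis times angle).
In Python, from station import r, grab_frame, ticket gives the robot as it stands.
- The arm moves only by the tool apply_moves, never from a script. Its argument "plan" is a list that holds one entry, the list of rows, each a list of 7 numbers: the shift along the tool's x, y, z in cm, then the turn, a rotation vector about the tool's x, y, z in rad, then the opening, from -1 (shut) to 1 (fully open), so that 0 is half open. A call has 1 to 20 rows; each row shifts and turns the commanded pose from where the row before left it, along the tool's axes as they then stand; what a row does not reach is not made up. A row lasts 1/12 s, in which the tool goes at most 41.7 mm and 7.16 degrees, less where a joint would pass 70% of its speed; a pose out of reach is approached as far as the arm can. A call is refused whole if a number of a shift passes 4.17 or a number of a turn 0.125, either way. A call with a gripper value outside its range is refused whole. The fingers move at their own pace and stop on an object; "squeeze" is the grip in N (left out, the last holds). Time passes only in rows, so rows that do not move let the fingers close. It gives the time, the measured TCP pose, the force, the opening and the grip force at its end, in the units of the state.
- r.get_obs(): the state, without advancing time (a new reading comes with each control period).
- grab_frame(name): name is "side" or "top"; returns a dict with "pixels" (420x560x3 uint8, red, green, blue), "depth" (420x560 float32, m along the optical axis (not along the pixel's ray), 0 where there is no reading), "mtx" (3x3 intrinsics, pixels), "eye" and "attitude" of the camera in the world. Camera axes: x right, y down, z forward; pixel columns grow to the right and rows downward; lengths in m; the calibration is good to about 2 mm. A picture is of the moment at which its call begins.
- ticket.close_job(): hands the job in; it is judged then, once.
The state is a dict: "time": time; "q": joint angles; "qvel": joint speeds; "effort": joint torques, N m; "tool_pos": TCP position; "eef_rot": TCP orientation; "wrist_force": force on the tool from outside, world axes, zero at the start; "ft_torque": the same for the moment, N m; "gripper_width": opening from 0.0 (shut) to 1.0 (fully open); "finger_force": force on a finger pad.
Only numpy, scipy, OpenCV 4.12 (cv2) and the standard library are available. Lean on these libraries where they do the work, as an engineer would, in place of code of your own. Each camera call takes 0.05 s, during which the arm holds its last target. There are 200 camera calls.

## Working session

There is one attempt and no reset: what is moved stays moved. The work goes in short steps, Python scripts to look and compute and a tool call to move; the robot and the scene stay as the last step left them, time stands still between calls to the robot, and variables do not carry over. Pictures are saved under pics/ and viewed, at most 10 in all, crops included, and the job is handed in when it is done.

Besides the shell and the picture viewer there is one more tool, called after "Call:" by a JSON object that holds its "op" and its "data". apply_moves: Moves the arm, as the interface text tells. Its arguments: {"type":"object","properties":{"plan":{"type":"array","items":{"type":"array","items":{"type":"array","items":{"type":"number"}}}},"squeeze":{"type":"number"}},"required":["plan"]}

```bash
mkdir -p pics
cat > h.py <<'E'
import numpy as np, cv2
from scipy.spatial.transform import Rotation as R
from station import r, grab_frame, ticket
def pts(f):
    h,w=f["depth"].shape; u,v=np.meshgrid(np.arange(w),np.arange(h)); d=f["depth"]
    K=np.array(f["mtx"]); c=np.stack([(u-K[0,2])/K[0,0]*d,(v-K[1,2])/K[1,1]*d,d],-1)
    a=np.array(f["attitude"]); M=a if a.shape==(3,3) else R.from_rotvec(a).as_matrix()
    P=c@M.T+np.array(f["eye"]); P[d==0]=np.nan; return P
def save(n,p):
    f=grab_frame(n); cv2.imwrite(p,cv2.cvtColor(f["pixels"],cv2.COLOR_RGB2BGR)); return f
E
python3 - <<'E'
from h import *
import pickle
F={n:save(n,f"pics/{n}0.png") for n in("side","top")}
pickle.dump(F,open("f0.pkl","wb"))
for n,f in F.items(): print(n,f["mtx"],f["eye"],f["attitude"])
print(r.get_obs(), r.grasp_offset)
E
```

```text
side [[528.3439467    0.         278.09139242]
 [  0.         528.3439467  211.58806085]
 [  0.           0.           1.        ]] [ 0.14044438 -1.02214389  0.81829959] [-2.10302619  0.35260517 -0.20006495]
top [[471.34916805   0.         270.61963335]
 [  0.         471.34916805 204.13870331]
 [  0.           0.           1.        ]] [0.32637228 0.04777732 1.43156926] [-2.15837088  2.14101485 -0.14791174]
{'time': 0.1, 'q': array([1.26399450e+00, 2.41340604e-01, 3.89124723e-03, 1.33520233e+00,
       2.25206215e-05, 1.57078852e+00]), 'qvel': array([ 1.27790757e-03, -2.77491387e-03,  3.79351152e-03, -2.43790302e-04,
       -5.68858142e-05,  1.31080044e-03]), 'effort': array([-1.54853519e-04, -3.73137903e+01,  2.53010166e+01,  1.08484738e-02,
       -2.24535057e-06, -5.76768372e-06]), 'tool_pos': array([0.15093366, 0.47643456, 0.40391252]), 'eef_rot': array([-4.79976297e-01, -3.10439975e+00,  2.87448033e-03]), 'wrist_force': array([-0.05231579, -0.58307626,  0.76955629]), 'ft_torque': array([ 0.00580243, -0.04186621, -0.01561527]), 'finger_force': 0.0, 'gripper_width': 0.997504246100803} 0.1547
```

View pics/top0.png

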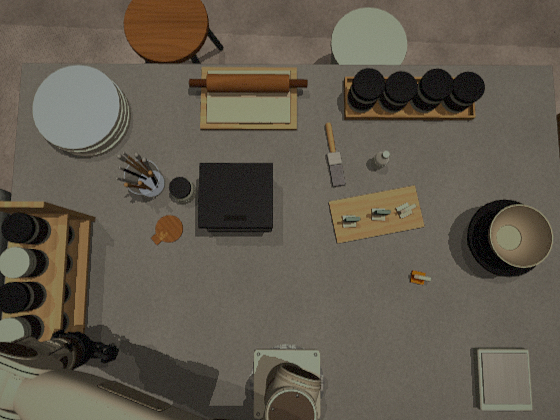

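View pics/side0.png

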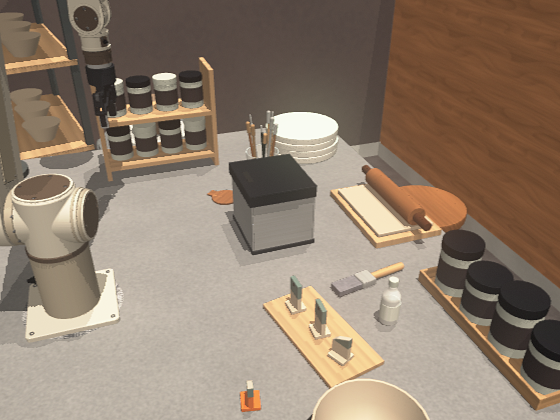

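Top view: bin lid spans about (199–273, 163–231). On the board, the tiles are at (350,219), (380,213) and (404,211). The side view shows the same three at (296,295), (320,318) and (342,348), and there is an orange-footed look-alike at top (420,278), side (250,397). The candidate is the third tile, (404,211) top and (342,348) side: it is the short one with a slanted top, and it stands on the board. I'll confirm that in a crop and measure.

Run:
```python
from h import *
import pickle
F=pickle.load(open("f0.pkl","rb"))
a=F["side"]["pixels"][265:375,255:390]; b=F["top"]["pixels"][180:250,325:430]
a=cv2.resize(a,(491,400),interpolation=cv2.INTER_CUBIC);b=cv2.resize(b,(600,400),interpolation=cv2.INTER_CUBIC)
im=np.hstack([a,b]); im=cv2.resize(im,(800,int(400*800/im.shape[1])))
cv2.imwrite("pics/crop.png",im[:,:,::-1])
P=pts(F["top"]); S=pts(F["side"])
# lid top
m=(abs(P[...,2]-.177)<.006)&(P[...,0]>.3)&(P[...,0]<.7)&(P[...,1]>0)&(P[...,1]<.35)
m=cv2.morphologyEx(m.astype('u1'),cv2.MORPH_OPEN,np.ones((5,5)))
q=P[m>0][:,:2].astype('f4'); print("lid",cv2.minAreaRect(q),np.median(P[m>0][:,2]))
print(np.round(cv2.boxPoints(cv2.minAreaRect(q)),3).tolist())
for n,Q in(("top",P),("side",S)):
    reg=(Q[...,0]>.3)&(Q[...,0]<.6)&(Q[...,1]>-.4)&(Q[...,1]<-.05)
    for lo,hi in((.009,.015),(.017,.024),(.03,.1)):
        mm=(reg&(Q[...,2]>lo)&(Q[...,2]<hi)).astype('u1')
        k,l,s,c=cv2.connectedComponentsWithStats(mm)
        for i in range(1,k):
            if s[i,4]>8:
                q=Q[l==i]; print(n,lo,c[i].round(),s[i,4],np.nanmin(q,0).round(3),np.nanmax(q,0).round(3),cv2.minAreaRect(q[:,:2].astype('f4')))
# neighbours
for n,(u,v) in dict(pot=(148,180),jar=(181,188),rib=(168,229)).items(): print(n,P[v,u].round(3))
```

```text
lid ((0.5257354974746704, 0.1451786905527115), (0.1762562245130539, 0.1991386115550995), 0.4400928318500519) 0.1768786539298406
[[0.43700000643730164, 0.24400000274181366], [0.43799999356269836, 0.04500000178813934], [0.6150000095367432, 0.04600000008940697], [0.6129999756813049, 0.24500000476837158]]
top 0.009 [375. 214.] 2097 [ 0.41  -0.4    0.009] [ 0.583 -0.128  0.015] ((0.49578386545181274, -0.2699509859085083), (0.13116998970508575, 0.27045440673828125), 10.736237525939941)
top 0.017 [338. 182.] 43 [ 0.58  -0.174  0.017] [ 0.599 -0.137  0.023] ((0.5919048190116882, -0.15585297346115112), (0.017834756523370743, 0.036914147436618805), 11.259322166442871)
top 0.017 [402. 207.] 39 [ 0.508 -0.366  0.017] [ 0.529 -0.328  0.024] ((0.517322301864624, -0.34728386998176575), (0.012070484459400177, 0.04006678983569145), 26.7426815032959)
top 0.017 [374. 210.] 18 [ 0.501 -0.282  0.017] [ 0.513 -0.253  0.024] ((0.5058659911155701, -0.26761770248413086), (0.027327444404363632, 0.012698694132268429), 85.2369613647461)
top 0.017 [406. 214.] 39 [ 0.486 -0.375  0.017] [ 0.507 -0.341  0.024] ((0.
[... 2730 characters left out ...]
0.19052228331565857), (0.012980261817574501, 0.04566538333892822), 5.374884605407715)
side 0.03 [321. 315.] 304 [ 0.487 -0.3    0.031] [ 0.5   -0.254  0.091] ((0.4933108985424042, -0.2772744596004486), (0.046428605914115906, 0.011954146437346935), 88.22261047363281)
side 0.03 [343. 344.] 292 [ 0.494 -0.377  0.03 ] [ 0.521 -0.336  0.076] ((0.5057872533798218, -0.3563680946826935), (0.014687003567814827, 0.04294160008430481), 26.685237884521484)
side 0.03 [249. 382.] 29 [ 0.301 -0.399  0.035] [ 0.313 -0.372  0.055] ((0.30808284878730774, -0.38621190190315247), (0.027496183291077614, 0.009127078577876091), 74.1457290649414)
pot [0.596 0.427 0.005]
jar [0.558 0.309 0.089]
rib [0.445 0.359 0.008]
```

View pics/crop.png

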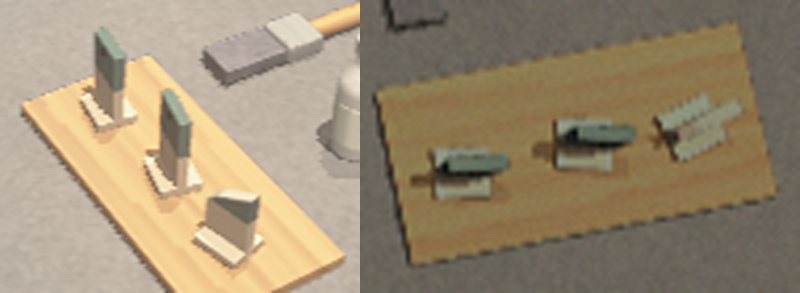

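The crop shows two tall whole tiles and, third in the row (nearest the −y end), the short tile with the slanted snapped top. That is the target, at about (0.506, −0.353) with yaw 26.7°. The pressing mark is at about (0.4635, 0.145, 0.177). I'll move above it with the fingers shut.

Call:
{"op": "apply_moves", "data": {"plan": [[[0,0,0,0,0,-0.102,-1],[0,0,0,0,0,-0.102,-1],[0,0,0,0,0,-0.102,-1],[-2.23,-2.37,0.3,0,0,0,-1],[-2.23,-2.37,0.3,0,0,0,-1],[-2.23,-2.37,0.3,0,0,0,-1],[-2.23,-2.37,0.3,0,0,0,-1],[-2.23,-2.37,0.3,0,0,0,-1],[-2.23,-2.37,0.3,0,0,0,-1],[-2.23,-2.37,0.3,0,0,0,-1],[-2.23,-2.37,0.3,0,0,0,-1],[-2.23,-2.37,0.3,0,0,0,-1],[-2.23,-2.37,0.3,0,0,0,-1],[-2.23,-2.37,0.3,0,0,0,-1],[-2.23,-2.37,0.3,0,0,0,-1],[-2.23,-2.37,0.3,0,0,0,-1],[-2.23,-2.37,0.3,0,0,0,-1],[0,0,0,0,0,0,-1],[0,0,0,0,0,0,-1]]]}}

```text
time: 1.68
tool_pos: [0.4635, 0.1433, 0.3619]
eef_rot: [-0.007, -3.14, 0.0]
wrist_force: [0.0, 1.4, -0.3]
gripper_width: 0.0
finger_force: 0.0
```

Call:
{"op": "apply_moves", "data": {"plan": [[[0,0,0.5,0,0,0,-1],[0,0,0.4,0,0,0,-1],[0,0,0.2,0,0,0,-1],[0,0,0.1,0,0,0,-1],[0,0,0.1,0,0,0,-1],[0,0,0.1,0,0,0,-1],[0,0,0.1,0,0,0,-1],[0,0,0.1,0,0,0,-1],[0,0,0,0,0,0,-1]]]}}

```text
time: 2.43
tool_pos: [0.4615, 0.1453, 0.3473]
eef_rot: [0.002, -3.14, -0.001]
wrist_force: [-4.7, -0.5, 8.0]
gripper_width: -0.004
finger_force: 3.6
```

Call:
{"op": "apply_moves", "data": {"plan": [[[0,0,0.1,0,0,0,-1],[0,0,0.1,0,0,0,-1],[0,0,0,0,0,0,-1]]]}}

```text
time: 2.68
tool_pos: [0.4614, 0.1453, 0.3453]
eef_rot: [0.002, -3.139, -0.001]
wrist_force: [-5.2, -1.3, 7.2]
gripper_width: 0.001
finger_force: 3.7
```

Call:
{"op": "apply_moves", "data": {"plan": [[[0,0,0.1,0,0,0,-1],[0,0,0,0,0,0,-1]]]}}

```text
time: 2.85
tool_pos: [0.4613, 0.1453, 0.3443]
eef_rot: [0.002, -3.139, -0.001]
wrist_force: [-5.5, -1.4, 7.4]
gripper_width: -0.003
finger_force: 3.7
```

Call:
{"op": "apply_moves", "data": {"plan": [[[0,0,0.1,0,0,0,-1],[0,0,0,0,0,0,-1]]]}}

```text
time: 3.02
tool_pos: [0.4612, 0.1453, 0.3432]
eef_rot: [0.002, -3.139, -0.0]
wrist_force: [-6.1, 0.0, 6.7]
gripper_width: 0.002
finger_force: 3.7
```

Call:
{"op": "apply_moves", "data": {"plan": [[[0,0,0.1,0,0,0,-1],[0,0,0,0,0,0,-1]]]}}

```text
time: 3.18
tool_pos: [0.4612, 0.1453, 0.3422]
eef_rot: [0.002, -3.139, -0.001]
wrist_force: [-5.9, 0.9, 6.9]
gripper_width: -0.0
finger_force: 3.7
```

Call:
{"op": "apply_moves", "data": {"plan": [[[0,0,0.1,0,0,0,-1],[0,0,0,0,0,0,-1]]]}}

```text
time: 3.35
tool_pos: [0.4611, 0.1453, 0.3412]
eef_rot: [0.002, -3.139, -0.001]
wrist_force: [-6.8, -0.5, 8.5]
gripper_width: 0.0
finger_force: 3.9
```

Call:
{"op": "apply_moves", "data": {"plan": [[[0,0,0.1,0,0,0,-1],[0,0,0,0,0,0,-1]]]}}

```text
time: 3.52
tool_pos: [0.461, 0.1453, 0.3402]
eef_rot: [0.002, -3.138, -0.001]
wrist_force: [-6.4, -0.1, 8.2]
gripper_width: -0.005
finger_force: 4.0
```

Call:
{"op": "apply_moves", "data": {"plan": [[[0,0,0.1,0,0,0,-1],[0,0,0,0,0,0,-1]]]}}

```text
time: 3.68
tool_pos: [0.461, 0.1453, 0.3392]
eef_rot: [0.002, -3.138, -0.001]
wrist_force: [-6.2, -0.6, 7.8]
gripper_width: -0.002
finger_force: 4.0
```

Call:
{"op": "apply_moves", "data": {"plan": [[[0,0,0.1,0,0,0,-1],[0,0,0,0,0,0,-1]]]}}

```text
time: 3.85
tool_pos: [0.4609, 0.1453, 0.3382]
eef_rot: [0.002, -3.138, -0.001]
wrist_force: [-5.4, 0.5, 7.6]
gripper_width: 0.002
finger_force: 4.0
```

Call:
{"op": "apply_moves", "data": {"plan": [[[0,0,0.1,0,0,0,-1],[0,0,0,0,0,0,-1]]]}}

```text
time: 4.02
tool_pos: [0.4609, 0.1453, 0.3374]
eef_rot: [0.002, -3.138, -0.001]
wrist_force: [-7.7, -0.7, 9.2]
gripper_width: 0.002
finger_force: 4.9
```

Call:
{"op": "apply_moves", "data": {"plan": [[[0,0,0.05,0,0,0,-1],[0,0,0,0,0,0,-1]]]}}

```text
time: 4.18
tool_pos: [0.4609, 0.1453, 0.3372]
eef_rot: [0.002, -3.138, -0.001]
wrist_force: [-7.3, 0.0, 11.0]
gripper_width: -0.001
finger_force: 5.6
```

Call:
{"op": "apply_moves", "data": {"plan": [[[0,0,0.05,0,0,0,-1],[0,0,0,0,0,0,-1]]]}}

```text
time: 4.35
tool_pos: [0.4608, 0.1453, 0.3369]
eef_rot: [0.002, -3.139, -0.001]
wrist_force: [-8.1, -0.7, 12.1]
gripper_width: -0.003
finger_force: 6.4
```

Call:
{"op": "apply_moves", "data": {"plan": [[[0,0,-2,0,0,0,-1],[0.5,0,-4,0,0,0,-1],[3,0,-2.5,0,0,0,-1],[3,0,-2.5,0,0,0,-1],[3,0,-1,0,0,0,-1],[3,0,0,0,0,0,-1],[0,0,0,0,0,0,0],[0,0,0,0,0,0,0],[0,0,0,0,0,0,0],[0,0,0,0,0,0,0],[0,0,0,0,0,0,0],[0,0,0,0,0,0,0],[0,0,0,0,0,0,0],[0,0,0,0,0,0,0]]]}}

```text
time: 5.52
tool_pos: [0.3384, 0.1447, 0.4554]
eef_rot: [-0.002, -3.141, 0.001]
wrist_force: [-0.2, 0.3, -0.5]
gripper_width: 0.499
finger_force: 0.0
```

Run:
```python
from h import *
f=save("side","pics/open.png")
P=pts(f); m=(P[...,0]>.45)&(P[...,0]<.72)&(P[...,1]>.03)&(P[...,1]<.26)&(P[...,2]>.19)
q=P[m]; print(len(q), np.nanpercentile(q,[1,50,99],axis=0).round(3))
```

```text
1402 [[0.535 0.039 0.191]
 [0.563 0.068 0.281]
 [0.613 0.244 0.321]]
```

View pics/open.png

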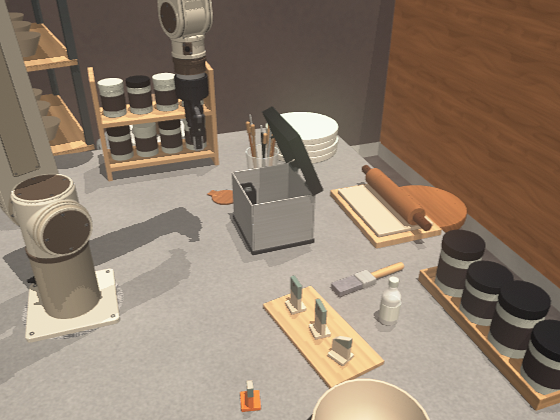

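The lid has sprung open; in the picture it stands up at (290,150). Next is the tile.

Call:
{"op": "apply_moves", "data": {"plan": [[[-1.21,-3.576,0,0,0,0,0.2],[-1.21,-3.576,0,0,0,0,0.2],[-1.21,-3.576,0,0,0,0,0.2],[-1.21,-3.576,0,0,0,0,0.2],[-1.21,-3.576,0,0,0,0,0.2],[-1.21,-3.576,0,0,0,0,0.2],[-1.21,-3.576,0,0,0,0,0.2],[-1.21,-3.576,0,0,0,0,0.2],[-1.21,-3.576,0,0,0,0,0.2],[-1.21,-3.576,0,0,0,0,0.2],[-1.21,-3.576,0,0,0,0,0.2],[-1.21,-3.576,0,0,0,0,0.2],[-1.21,-3.576,0,0,0,0,0.2],[-1.21,-3.576,0,0,0,0,0.2]]]}}

```text
time: 6.73
tool_pos: [0.5072, -0.3582, 0.4553]
eef_rot: [-0.002, -3.141, -0.0]
wrist_force: [1.2, 1.6, 1.0]
gripper_width: 0.596
finger_force: 0.0
```

Call:
{"op": "apply_moves", "data": {"plan": [[[0,0,1.5,0,0,0.1105,0.2],[0,0,1.5,0,0,0.1105,0.2],[0,0,1.5,0,0,0.1105,0.2],[0,0,1.5,0,0,0.1105,0.2],[0,0,1.5,0,0,0.1105,0.2],[0,0,1.5,0,0,0.1105,0.2],[0,0,1.5,0,0,0.1105,0.2],[0,0,1.5,0,0,0.1105,0.2],[0,0,1,0,0,0.1105,0.2],[0,0,0,0,0,0.1105,0.2],[0,0,0,0,0,0,0.2],[0,0,0,0,0,0,0.2]]]}}

```text
time: 7.73
tool_pos: [0.507, -0.3562, 0.3254]
eef_rot: [-1.646, -2.675, -0.0]
wrist_force: [0.5, -0.6, 0.5]
gripper_width: 0.604
finger_force: 0.0
```

Run:
```python
from h import *
o=r.get_obs(); M=R.from_rotvec(o["eef_rot"]); 
print(o["tool_pos"],M.as_matrix().round(3), M.inv().apply(np.array([.508,-.356,.20])-o["tool_pos"]).round(4))
```

```text
[ 0.50703568 -0.35624115  0.32541775] [[-0.451  0.893 -0.   ]
 [ 0.893  0.451  0.   ]
 [ 0.    -0.    -1.   ]] [-0.0003  0.001   0.1254]
```

Call:
{"op": "apply_moves", "data": {"plan": [[[0,0.1,2.5,0,0,0,0.2],[0,0,2.5,0,0,0,0.2],[0,0,2.5,0,0,0,0.2],[0,0,2,0,0,0,0.2],[0,0,1.5,0,0,0,0.2],[0,0,1,0,0,0,0.2],[0,0,0.5,0,0,0,0.2],[0,0,0,0,0,0,-1],[0,0,0,0,0,0,-1],[0,0,0,0,0,0,-1],[0,0,0,0,0,0,-1],[0,0,0,0,0,0,-1],[0,0,0,0,0,0,-1],[0,0,0,0,0,0,-1],[0,0,0,0,0,0,-1]]], "squeeze": 30}}

```text
time: 8.98
tool_pos: [0.5084, -0.356, 0.2023]
eef_rot: [1.648, 2.671, -0.0]
wrist_force: [0.9, 0.4, 5.3]
gripper_width: 0.113
finger_force: 31.5
```

Call:
{"op": "apply_moves", "data": {"plan": [[[0,0,-1,0,0,0,-1],[0,0,-2,0,0,0,-1],[0,0,-3,0,0,0,-1],[0,0,-3,0,0,0,-1],[0,0,-3,0,0,0,-1],[0,0,-3,0,0,0,-1],[0,0,-3,0,0,0,-1],[0,0,-3,0,0,0,-1],[0,0,-2,0,0,0,-1],[0,0,0,0,0,0,-1]]]}}

```text
time: 9.82
tool_pos: [0.5081, -0.3558, 0.4368]
eef_rot: [1.645, 2.666, -0.001]
wrist_force: [-0.1, 0.2, 0.2]
gripper_width: 0.114
finger_force: 30.6
```

Run:
```python
from h import *
f=save("side","pics/grip.png")
P=pts(f); m=(P[...,0]>.55)&(P[...,0]<.72)&(P[...,1]>.03)&(P[...,1]<.26)&(P[...,2]>.25)
q=P[m]; print(len(q), np.nanpercentile(q,[1,50,99],axis=0).round(3))
o=r.get_obs(); M=R.from_rotvec(o["eef_rot"]); 
print(o["tool_pos"], M.inv().apply(np.array([.502,.145,.40])-o["tool_pos"]).round(4))
```

```text
1116 [[0.567 0.039 0.252]
 [0.593 0.125 0.305]
 [0.613 0.243 0.328]]
[ 0.50795138 -0.35569442  0.43380083] [0.4504 0.2191 0.0322]
```

View pics/grip.png

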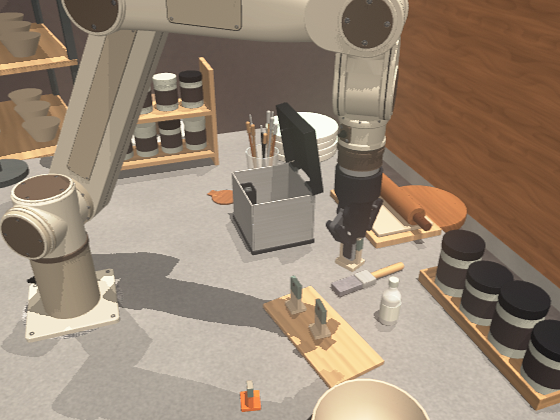

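The tile is held: it is under the gripper at (350,262). The other two tiles are undisturbed and the lid is fully open. I'll carry the tile over the mouth.

Call:
{"op": "apply_moves", "data": {"plan": [[[0,0,-1,0,0,0,-1],[0,0,-1,0,0,0,-1],[1.6,0.8,0,0,0,0,-1],[3.2,1.61,0,0,0,0,-1],[3.2,1.61,0,0,0,0,-1],[3.2,1.61,0,0,0,0,-1],[3.2,1.61,0,0,0,0,-1],[3.2,1.61,0,0,0,0,-1],[3.2,1.61,0,0,0,0,-1],[3.2,1.61,0,0,0,0,-1],[3.2,1.61,0,0,0,0,-1],[3.2,1.61,0,0,0,0,-1],[3.2,1.61,0,0,0,0,-1],[3.2,1.61,0,0,0,0,-1],[3.2,1.61,0,0,0,0,-1],[3.2,1.61,0,0,0,0,-1],[1.6,0.8,0,0,0,0,-1]]]}}

```text
time: 11.28
tool_pos: [0.5074, 0.1492, 0.4484]
eef_rot: [-1.643, -2.673, 0.003]
wrist_force: [0.4, -0.2, -0.4]
gripper_width: 0.112
finger_force: 30.5
```

Call:
{"op": "apply_moves", "data": {"plan": [[[0,0,0,0,0,-0.1105,-1],[0,0,0,0,0,-0.1105,-1],[0,0,0,0,0,-0.1105,-1],[0,0,0,0,0,-0.1105,-1],[0,0,0,0,0,-0.1105,-1],[0,0,0,0,0,-0.1105,-1],[0,0,0,0,0,-0.1105,-1],[0,0,0,0,0,-0.1105,-1],[0,0,0,0,0,-0.1105,-1],[0,0,0,0,0,-0.1105,-1],[0,0,0,0,0,0,-1],[0,0,0,0,0,0,-1]]]}}

```text
time: 12.28
tool_pos: [0.508, 0.1457, 0.4491]
eef_rot: [-0.006, -3.138, 0.001]
wrist_force: [0.1, 0.1, -0.3]
gripper_width: 0.11
finger_force: 30.5
```

Call:
{"op": "apply_moves", "data": {"plan": [[[0,0,2,0,0,0,-1],[0,0,2,0,0,0,-1],[0,0,2,0,0,0,-1],[0,0,2,0,0,0,-1],[0,0,2,0,0,0,-1],[0,0,2,0,0,0,-1],[0,0,1.5,0,0,0,-1],[0,0,1,0,0,0,-1],[0,0,0,0,0,0,-1],[0,0,0,0,0,0,-1]]]}}

```text
time: 13.12
tool_pos: [0.5081, 0.1458, 0.3053]
eef_rot: [-0.003, -3.14, 0.001]
wrist_force: [-0.9, -0.3, -1.2]
gripper_width: 0.114
finger_force: 30.6
```

Call:
{"op": "apply_moves", "data": {"plan": [[[0,0,0,0,0,0,-0.1],[0,0,0,0,0,0,-0.1],[0,0,0,0,0,0,-0.1],[0,0,0,0,0,0,-0.1],[0,0,0,0,0,0,-0.1],[0,0,0,0,0,0,-0.1],[0,0,-2,0,0,0,-0.1],[0,0,-3,0,0,0,-0.1],[0,0,-3,0,0,0,-0.1],[0,0,-3,0,0,0,-0.1],[2,0,-3,0,0,0,-1],[3,0,-1,0,0,0,-1],[3,0,0,0,0,0,-1],[3,0,0,0,0,0,-1],[3,0,0,0,0,0,-1],[0,0,0,0,0,0,-1]]]}}

```text
time: 14.45
tool_pos: [0.3638, 0.1453, 0.4561]
eef_rot: [0.001, -3.139, 0.0]
wrist_force: [-0.2, -0.5, 0.2]
gripper_width: 0.002
finger_force: 0.0
```

Run:
```python
from h import *
f=save("top","pics/t1.png"); g=save("side","pics/s1.png")
im=np.hstack([cv2.resize(f["pixels"][140:250,130:300],(510,330)),cv2.resize(g["pixels"][90:260,200:350],(290,330))])
cv2.imwrite("pics/in.png",im[:,:,::-1])
P=pts(f); m=(P[...,0]>.44)&(P[...,0]<.56)&(P[...,1]>.06)&(P[...,1]<.24)&(P[...,2]>.015)&(P[...,2]<.1)
q=P[m]; print(len(q), np.nanpercentile(q,[1,50,99],axis=0).round(3))
print(r.get_obs()["tool_pos"])
```

```text
442 [[0.442 0.062 0.015]
 [0.506 0.145 0.036]
 [0.559 0.237 0.1  ]]
[0.36756929 0.14591735 0.45637369]
```

View pics/in.png

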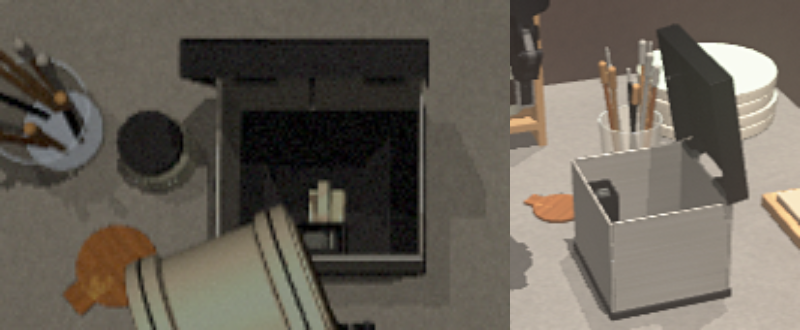

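The tile lies in the bin, seen at (327,203) in the crop, and the lid stands open. I'll go round the lid's −y side to get behind it.

Call:
{"op": "apply_moves", "data": {"plan": [[[0,-3.5,0,0,0,0,-1],[0,-3.5,0,0,0,0,-1],[0,-3.5,0,0,0,0,-1],[0,-3.5,0,0,0,0,-1],[0,-3.5,0,0,0,0,-1],[-3.5,0,0,0,0,0,-1],[-3.5,0,0,0,0,0,-1],[-3.5,0,0,0,0,0,-1],[-3.5,0,0,0,0,0,-1],[-3.5,0,0,0,0,0,-1],[-3.5,0,0,0,0,0,-1],[-3.5,0,0,0,0,0,-1],[-3.5,0,0,0,0,0,-1],[0,0,0,0,0,0,-1],[0,0,0,0,0,0,-1]]]}}

```text
time: 15.8
tool_pos: [0.6512, -0.0299, 0.4509]
eef_rot: [-0.002, -3.136, -0.0]
wrist_force: [-0.0, 0.0, 0.2]
gripper_width: -0.002
finger_force: 0.0
```

Call:
{"op": "apply_moves", "data": {"plan": [[[0,2,0,0,0,0,-1],[0,3.5,0,0,0,0,-1],[0,3.5,0,0,0,0,-1],[0,3.5,0,0,0,0,-1],[0,3,0,0,0,0,-1],[0,2,0,0,0,0,-1],[0,0,0,0,0,0,-1]]]}}

```text
time: 16.38
tool_pos: [0.6471, 0.1498, 0.4566]
eef_rot: [-0.007, 3.14, 0.003]
wrist_force: [-0.7, 0.6, -0.4]
gripper_width: 0.0
finger_force: 0.0
```

Run:
```python
import numpy as np
th=np.linspace(1.4,.08,23); s=np.linspace(.128,.158,23)
x=.6115-s*np.cos(th)+.023*np.sin(th)+.011; z=.154+s*np.sin(th)+.023*np.cos(th)+.173
for i in range(23): print(round(th[i],2),round(x[i],4),round(z[i],4), (np.round([-(x[i]-x[i-1])*100/2,-(z[i]-z[i-1])*100/2],2)) if i else '')
```

```text
1.4 0.6234 0.457 
1.34 0.6153 0.4582 [ 0.41 -0.06]
1.28 0.6071 0.4588 [ 0.41 -0.03]
1.22 0.5987 0.459 [ 0.42 -0.01]
1.16 0.5903 0.4585 [0.42 0.02]
1.1 0.5818 0.4576 [0.42 0.05]
1.04 0.5734 0.4561 [0.42 0.07]
0.98 0.565 0.454 [0.42 0.1 ]
0.92 0.5566 0.4515 [0.42 0.13]
0.86 0.5484 0.4483 [0.41 0.16]
0.8 0.5403 0.4446 [0.4  0.18]
0.74 0.5324 0.4404 [0.4  0.21]
0.68 0.5247 0.4357 [0.38 0.24]
0.62 0.5173 0.4304 [0.37 0.26]
0.56 0.5101 0.4246 [0.36 0.29]
0.5 0.5032 0.4184 [0.34 0.31]
0.44 0.4967 0.4116 [0.32 0.34]
0.38 0.4906 0.4044 [0.31 0.36]
0.32 0.4849 0.3968 [0.29 0.38]
0.26 0.4797 0.3888 [0.26 0.4 ]
0.2 0.4749 0.3804 [0.24 0.42]
0.14 0.4706 0.3716 [0.21 0.44]
0.08 0.4668 0.3626 [0.19 0.45]
```

Call:
{"op": "apply_moves", "data": {"plan": [[[0.6,-0.15,0,0,0,0,-1],[0.6,-0.15,0,0,0,0,-1],[0.5,-0.15,0,0,0,0,-1],[0.4,0,0,0,0,0,-1],[0.4,0,-0.05,0,0,0,-1],[0.4,0,-0.05,0,0,0,-1],[0.4,0,-0.03,0,0,0,-1],[0.4,0,-0.03,0,0,0,-1],[0.4,0,0,0,0,0,-1],[0.4,0,0,0,0,0,-1],[0.4,0,0.03,0,0,0,-1],[0.4,0,0.03,0,0,0,-1]]]}}

```text
time: 17.38
tool_pos: [0.5966, 0.1408, 0.4571]
eef_rot: [0.003, 3.136, -0.0]
wrist_force: [6.7, -1.3, -2.0]
gripper_width: 0.003
finger_force: 3.0
```

Call:
{"op": "apply_moves", "data": {"plan": [[[0.42,0,0,0,0,0,-1],[0.42,0,0.02,0,0,0,-1],[0.42,0,0.04,0,0,0,-1],[0.42,0,0.05,0,0,0,-1],[0.42,0,0.07,0,0,0,-1],[0.42,0,0.07,0,0,0,-1],[0.42,0,0.1,0,0,0,-1],[0.42,0,0.1,0,0,0,-1],[0.42,0,0.13,0,0,0,-1],[0.42,0,0.13,0,0,0,-1],[0.41,0,0.16,0,0,0,-1],[0.41,0,0.16,0,0,0,-1]]]}}

```text
time: 18.38
tool_pos: [0.5466, 0.141, 0.4478]
eef_rot: [0.003, 3.134, 0.001]
wrist_force: [7.9, -0.1, 0.4]
gripper_width: -0.0
finger_force: 2.9
```

Call:
{"op": "apply_moves", "data": {"plan": [[[0.4,0,0.18,0,0,0,-1],[0.4,0,0.18,0,0,0,-1],[0.4,0,0.21,0,0,0,-1],[0.4,0,0.21,0,0,0,-1],[0.38,0,0.24,0,0,0,-1],[0.38,0,0.24,0,0,0,-1],[0.37,0,0.26,0,0,0,-1],[0.37,0,0.26,0,0,0,-1],[0.36,0,0.29,0,0,0,-1],[0.36,0,0.29,0,0,0,-1],[0.34,0,0.31,0,0,0,-1],[0.34,0,0.31,0,0,0,-1]]]}}

```text
time: 19.38
tool_pos: [0.5018, 0.1412, 0.4187]
eef_rot: [0.003, 3.132, 0.002]
wrist_force: [7.1, 1.2, 3.4]
gripper_width: -0.003
finger_force: 3.0
```

Call:
{"op": "apply_moves", "data": {"plan": [[[0.32,0,0.34,0,0,0,-1],[0.32,0,0.34,0,0,0,-1],[0.31,0,0.36,0,0,0,-1],[0.31,0,0.36,0,0,0,-1],[0.29,0,0.38,0,0,0,-1],[0.29,0,0.38,0,0,0,-1],[0.26,0,0.4,0,0,0,-1],[0.26,0,0.4,0,0,0,-1],[0.24,0,0.42,0,0,0,-1],[0.24,0,0.42,0,0,0,-1],[0.2,0.1,0.42,0,0,0,-1],[0.2,0.1,0.42,0,0,0,-1]]]}}

```text
time: 20.38
tool_pos: [0.4694, 0.1428, 0.3726]
eef_rot: [0.003, 3.132, -0.001]
wrist_force: [4.2, -3.3, 5.8]
gripper_width: 0.001
finger_force: 3.1
```

Call:
{"op": "apply_moves", "data": {"plan": [[[0.1,0,0.4,0,0,0,-1],[0.1,0,0.4,0,0,0,-1],[0.1,0,0.4,0,0,0,-1],[0.1,0,0.4,0,0,0,-1],[0.1,0,0.3,0,0,0,-1],[0.1,0,0.2,0,0,0,-1],[0,0,0.2,0,0,0,-1],[0,0,0.2,0,0,0,-1],[0,0,0.1,0,0,0,-1],[0,0,0.1,0,0,0,-1],[0,0,0.1,0,0,0,-1],[0,0,0,0,0,0,-1]]]}}

```text
time: 21.38
tool_pos: [0.4626, 0.1431, 0.3442]
eef_rot: [0.003, 3.136, 0.001]
wrist_force: [1.3, -0.6, 6.4]
gripper_width: 0.0
finger_force: 3.2
```

Call:
{"op": "apply_moves", "data": {"plan": [[[0,0,0.1,0,0,0,-1],[0,0,0.1,0,0,0,-1],[0,0,0.1,0,0,0,-1],[0,0,0.1,0,0,0,-1],[0,0,0,0,0,0,-1]]]}}

```text
time: 21.8
tool_pos: [0.4624, 0.1431, 0.3402]
eef_rot: [0.002, 3.137, 0.001]
wrist_force: [0.3, -0.4, 7.0]
gripper_width: -0.001
finger_force: 3.4
```

Call:
{"op": "apply_moves", "data": {"plan": [[[0,0,0.1,0,0,0,-1],[0,0,0.05,0,0,0,-1],[0,0,0,0,0,0,-1]]]}}

```text
time: 22.05
tool_pos: [0.4623, 0.1431, 0.3387]
eef_rot: [0.002, 3.137, 0.001]
wrist_force: [-0.6, -0.3, 6.0]
gripper_width: -0.001
finger_force: 3.5
```

Call:
{"op": "apply_moves", "data": {"plan": [[[0,0,0.1,0,0,0,-1],[0,0,0.05,0,0,0,-1],[0,0,0,0,0,0,-1]]]}}

```text
time: 22.3
tool_pos: [0.4622, 0.1431, 0.3376]
eef_rot: [0.002, 3.137, 0.001]
wrist_force: [-1.0, -0.6, 9.3]
gripper_width: -0.002
finger_force: 4.8
```

Call:
{"op": "apply_moves", "data": {"plan": [[[0,0,0.05,0,0,0,-1],[0,0,0,0,0,0,-1]]]}}

```text
time: 22.47
tool_pos: [0.4622, 0.1431, 0.3374]
eef_rot: [0.002, 3.136, 0.001]
wrist_force: [-1.7, -2.0, 11.1]
gripper_width: 0.001
finger_force: 5.6
```

Call:
{"op": "apply_moves", "data": {"plan": [[[0,0,0.05,0,0,0,-1],[0,0,0,0,0,0,-1]]]}}

```text
time: 22.63
tool_pos: [0.4621, 0.1431, 0.3372]
eef_rot: [0.002, 3.136, 0.001]
wrist_force: [-2.4, -2.1, 13.2]
gripper_width: -0.004
finger_force: 6.5
```

Call:
{"op": "apply_moves", "data": {"plan": [[[0,0,-0.3,0,0,0,-1],[0,0,-0.3,0,0,0,-1],[0,0,-0.3,0,0,0,-1],[0,0,-0.3,0,0,0,-1],[0,0,-0.3,0,0,0,-1],[0,0,-0.5,0,0,0,-1],[0,0,-1,0,0,0,-1],[0,0,-2,0,0,0,-1],[0,0,-3,0,0,0,-1],[3,0,-3,0,0,0,-1],[3,0,0,0,0,0,-1],[3,0,0,0,0,0,-1],[3,0,0,0,0,0,-1],[0,0,0,0,0,0,-1],[0,0,0,0,0,0,-1],[0,0,0,0,0,0,-1]]]}}

```text
time: 23.97
tool_pos: [0.3424, 0.1436, 0.4441]
eef_rot: [0.001, 3.141, 0.001]
wrist_force: [-0.1, -0.2, -0.2]
gripper_width: 0.002
finger_force: 0.0
```

Run:
```python
from h import *
f=save("side","pics/end.png"); g=grab_frame("top")
for P in(pts(f),pts(g)):
    m=(P[...,0]>.45)&(P[...,0]<.6)&(P[...,1]>.06)&(P[...,1]<.23)
    print(np.nanpercentile(P[m],[1,50,99],axis=0).round(3))
```

```text
[[0.451 0.062 0.173]
 [0.523 0.138 0.176]
 [0.598 0.228 0.179]]
[[0.452 0.062 0.171]
 [0.524 0.145 0.177]
 [0.599 0.228 0.183]]
```

View pics/end.png

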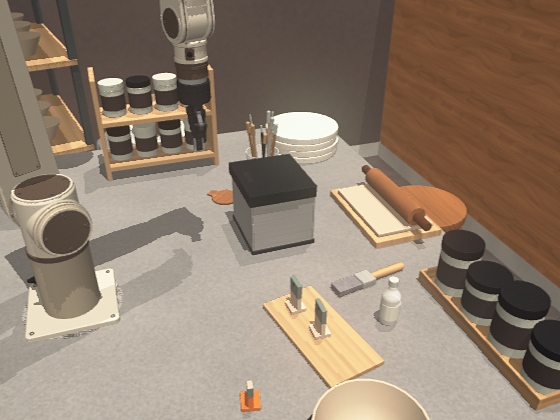

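The lid is shut and level at 0.177 m (at (272,180)). The arm is clear, and both whole tiles and the other things are in place.

```bash
python3 -c "
from station import ticket
print(ticket.close_job())"
```

```text
the job is handed in; nothing more can be done
None
```

The snapped tile is in the scrap bin and the lid stayed shut by itself after I let go. I pressed it to the stop at about 13 N, left everything else in place, and handed the job in at about 24 s; the hand-in gave no verdict.

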